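# Hook a dropped bushing out of the guard hood

## Robot

A 7-joint arm with a two-finger parallel gripper is mounted at the origin on a cart in front of the work surface, level with it; the furniture and walls round the work are solid. World frame = base frame: x ahead of the robot, y to its left, z up, the work surface at z = 0. Lengths are in m, angles in rad, forces in N, time in s.
With the tool pointing down it reaches from about 0.4 to 0.9 m from the base axis. Payload 5.5 kg.
Tool frame: the origin (TCP) lies at the very end of the fingers, on their centre line; the grasp point (between the pads) lies 19 mm behind it; z points along the fingers, y is the direction in which the jaws open and shut (so a half turn about z gives the same grasp; the last joint's range is limited). The gripper opens to 85 mm and grips with 20 to 120 N. Pads are 22 mm wide; open, the fingers measure 114 mm over their backs; the gripper's body (76 mm by 85 mm) begins 54 mm behind the grasp point. The pads swing forward as they close: fully open they stand 13 mm farther back than shut.
Start: joints at [-0.978, 0.501, -0.427, 1.55, 0.221, 1.138, -0.21], TCP at [0.21, 0.615, 0.231] pointing down, gripper open.
Joint ranges: [-2.88, 2.88], [-0.31, 2.03], [-1.54, 1.56], [0.2, 2.42], [-1.41, 4.55], [0.19, 2.02], [-2.57, 2.57]. Speed limits (rad/s): [2.57, 2.57, 3.14, 3.14, 3.14, 3.14, 3.14].

## Interface

Orientations are given as a rotation vector (axis times angle).
In Python, from plant import * gives the robot as it stands. The module is installed in compiled form; this text tells all that it offers.
- The arm moves only by the shell command python3 -m pendant 'ROWS' [OPENING]. ROWS is JSON, a list of rows, each a list of 2 entries, a list of its own where there are three numbers: the shift along the tool's x, y, z in m, then the turn, a rotation vector about the tool's x, y, z in rad. A call has exactly 5 rows; each row shifts and turns the commanded pose from where the row before left it, along the tool's axes as they then stand; what a row does not reach is not made up. A row lasts 1/8 s, in which the tool goes at most 62.5 mm and 10.7 degrees, less where a joint would pass 70% of its speed; a pose out of reach is approached as far as the arm can. A call with a gripper value outside its range is refused whole. OPENING is the closure, from -1 (fully open) to 1 (shut), set as the call begins (- or left out, the last holds). The fingers move at their own pace and stop on an object; the grip force is fixed at half the most. Time passes only in rows, so rows that do not move let the fingers close, or fill a call up. It gives the time, the measured TCP pose, the force and the opening at its end, in the units of the state.
- state(): the state, without advancing time (a new reading comes with each control period).
- camera(name): name is "scene" or "top" or "wrist"; returns the picture (384x512x3 uint8, red, green, blue); there is no depth.
- camera_params(name): a dict with "K" (3x3 intrinsics, pixels), "eye" and "attitude" of the camera in the world; the wrist camera has in their place "T_tool_cam" (4x4, takes a point from camera to tool coordinates, whose origin is the TCP and whose axes are the flange's). Camera axes: x right, y up, looking along -z (the intrinsics and any distortion apply to the point x, -y, -z); pixel columns grow to the right and rows downward; lengths in m; the calibration is good to about 2 mm. A picture is of the moment at which its call begins: read the wrist's pose just before it. camera_params takes no time and is no camera call.
- close_job(): hands the job in, once; it reports no verdict.
The state is a dict: "t": time; "joints": joint angles; "dq": joint speeds; "effort": joint torques, N m; "ee_pos": TCP position; "tool_rot": TCP orientation; "force": force on the tool from outside, world axes, zero at the start; "wrist_torque": the same for the moment, N m; "grip_width": finger opening in m.
Only numpy, scipy, OpenCV 4.12 (cv2) and the standard library are available. Lean on these libraries where they do the work, as an engineer would, in place of code of your own. Each camera call takes 0.05 s, during which the arm holds its last target. There are 200 camera calls.

## Task

The brass bushing has dropped inside the low guard hood, where a hand cannot go: slide the guard door open, draw the bushing out onto the bench with the chip hook, and stand it upright in the blue parts tray without touching it by hand while it is under the hood. Lay the hook flat on the bench outside the hood and slide the guard door fully shut. Leave the bolt in the hood, the grey bushing in the tray and the screw tin where they are.

Things in the scene. Friction and masses are not known exactly. Their poses are not given: they have to be found in the camera images.
- hood: Fixed green sheet-steel guard hood, 190 (x) x 420 (y) x 125 mm high, perhaps turned a little; origin at the centre of its footprint on the bench, x to the back, y to its left as the robot sees it. Roof of bars 29 mm apart, closed back and sides, no floor or sill. A fixed steel chuck, 90 mm across and 63 mm high, stands inside at x 10, y -120 mm.
- hood_front (a point): Foot of the hood's front face at its middle, 95 mm before the hood's origin; same axes. Right half (y < 2 mm): a fixed clear pane. Left half (y 2 to 196 mm): the opening, 105 mm high and level with the bench, closed by the sliding door.
- door (a joint): Travel of the top-hung clear door, m: 0 shut, 0.19 fully open; starts 0 to 0.03. It slides along the hood's -y (right), over the fixed pane, and stays where left. Friction 1.5 N, damping 4 N s/m, 0.35 kg. Its left edge is at hood y = 195 mm - travel, its outer face 108 mm before the hood's origin.
- door_handle (a point): Point on the door's black upright round pull handle (16 mm diameter), 125 mm above the bench. The post runs from 55 to 140 mm height, top end free, 37 mm off the door face: hood x = -145 mm, hood y = 185 mm - travel.
- hook_grip (a point): Grip point of the loose chip hook, mid-section of its wooden handle, 13 mm above the bench as it lies. x along the shaft to the hook end, y left, z up. Handle 24 mm wide, 26 mm high, flat sides, from x = -100 to 30 mm, then a 20 mm thick brass ferrule to 44 mm. It balances within 10 mm of this point.
- hook: The chip hook (170 g), origin on its underside 13 mm below hook_grip, same axes. Steel rod 8 mm thick, all at 13 mm height: shaft along x to x = 200 mm, there a cross-piece to the right from y = 0 to -52 mm, then a short lip back to x = 180, y = -54 mm (a J).
- hook_tip (a point): Middle of the hook's cross-piece: 200 mm ahead and 26 mm right of hook_grip, same height and axes. The pocket between shaft and lip is 45 mm wide; a brass bushing touching the cross-piece has its centre 20 mm nearer the handle than this point.
- bushing_center (a point): Centre of the loose brass bushing, an upright plain ring 32 mm in diameter, 28 mm high, 50 g. It starts standing on the bench under the hood behind the door, its centre 45 to 80 mm behind the hood's front.
- brass_bushing: The same brass bushing; origin at the centre of its underside, 14 mm below bushing_center.
- tray: Fixed blue open parts tray, 110 (x) x 150 (y) x 28 mm, walls and floor 4 mm thick; origin under its centre on the bench. The grey bushing stands in its +y half; the -y half is empty.
- grey_center (a point): Centre of the loose grey bushing in the tray, 42 mm diameter, 14 mm high; to be left alone.
- bolt_center (a point): Middle of the loose hex bolt (69 mm long, 22 mm across the head, 19 mm high) lying under the hood just right of the opening, roughly along the hood's x; to be left alone.
- tin_center (a point): Centre of the loose open grey tin of screws, 69 mm diameter, 55 mm high, on the bench; to be left alone.

How it is judged:
On the way:
1. the brass bushing has been drawn out onto the bench: its centre is at least 20 mm in front of the hood's front, and low (x of bushing_center in the frame of hood below -0.115 m and height (world z) of bushing_center below 0.04 m), for 0.1 s.
At the end, for the whole second after the job is handed in: The brass bushing stands upright (within 0.2 rad) and at rest on the floor of the blue tray, the guard door is shut to within 8 mm, and the chip hook lies flat (within 0.15 rad) and at rest on the bench, outside the hood (x of bushing_center in the frame of tray between -0.055 and 0.055 m and y of bushing_center in the frame of tray between -0.075 and 0.075 m and height (world z) of bushing_center below 0.026 m and angle between bushing_center's own z axis and vertical below 0.2 rad and linear speed of each of brass_bushing, hook below 0.02 m/s and value of joint door below 0.008 m and height (world z) of hook_grip below 0.025 m and height (world z) of hook_tip below 0.03 m and angle between hook_grip's own z axis and vertical below 0.15 rad and not (x of hook_tip in the frame of hood between -0.1 and 0.095 m and y of hook_tip in the frame of hood between -0.21 and 0.21 m) and not (x of hook_grip in the frame of hood between -0.1 and 0.095 m and y of hook_grip in the frame of hood between -0.21 and 0.21 m)); the robot touches nothing.
It fails at once if the hand or arm touches the brass bushing while it is under the hood (contact force between any of the fingers, the arm and brass_bushing above 0.3 N and x of bushing_center in the frame of hood above -0.095 m).
It fails at once if the bolt in the hood is moved by more than 30 mm (distance of bolt_center from where it was at the start of the episode above 0.03 m).
It fails at once if the grey bushing is moved by more than 30 mm (distance of grey_center from where it was at the start of the episode above 0.03 m).
It fails at once if the screw tin is moved by more than 30 mm (distance of tin_center from where it was at the start of the episode above 0.03 m).
It also fails if it takes over 72 s, if anything falls off the work surface, if the arm or the gripper's body presses on something with over 40 N, if the wrist force passes 120 N, or if a joint passes its speed limit or range.

## Working session

There is one attempt and no reset: what is moved stays moved. The work goes in short steps, Python scripts to look and compute and a shell command to move; the robot and the scene stay as the last step left them, time stands still between calls to the robot, and variables do not carry over. Pictures are saved under pics/ and viewed, about 8 in all and at most 12, crops included, and the job is handed in when it is done.

```bash
mkdir -p pics; cat > h.py <<'E'
from plant import *
import numpy as np, cv2
from scipy.spatial.transform import Rotation as R
def cam(name):
    p=camera_params(name); return p
def att(p):
    a=np.array(p["attitude"],float)
    return a if a.shape==(3,3) else (R.from_rotvec(a).as_matrix() if a.size==3 else R.from_quat(a).as_matrix())
def ray(p,u,v,s=None):
    K=np.array(p["K"]); d=np.linalg.solve(K,[u,v,1.]); d=np.array([d[0],-d[1],-d[2]])
    if "eye" in p: return np.array(p["eye"]),att(p)@d
    T=np.array(p["T_tool_cam"]); Rt=R.from_rotvec(s["tool_rot"]).as_matrix()
    return np.array(s["ee_pos"])+Rt@T[:3,3],Rt@T[:3,:3]@d
def onz(p,u,v,z,s=None):
    o,d=ray(p,u,v,s); return o+d*(z-o[2])/d[2]
def snap(name,fn):
    im=camera(name); cv2.imwrite("pics/"+fn,im[:,:,::-1]); return im
E
python3 - <<'E'
from h import *
for n in("scene","top","wrist"): print(n,camera_params(n))
s=state();print(s)
snap("top","top0.png");snap("scene","scene0.png")
E
```

```text
scene {'K': array([[415.76877371,   0.        , 251.14181209],
       [  0.        , 415.76877371, 183.43202992],
       [  0.        ,   0.        ,   1.        ]]), 'eye': array([-0.24660662, -0.71376165,  0.83931685]), 'attitude': array([ 0.91318295, -0.40500766, -0.80832054])}
top {'K': array([[476.56458012,   0.        , 253.54232203],
       [  0.        , 476.56458012, 195.41893766],
       [  0.        ,   0.        ,   1.        ]]), 'eye': array([ 0.44817536, -0.01739165,  1.75107397]), 'attitude': array([ 0.06152698, -0.04012204, -1.58487007])}
wrist {'K': array([[299.23213276,   0.        , 251.8647986 ],
       [  0.        , 299.23213276, 189.7803302 ],
       [  0.        ,   0.        ,   1.        ]]), 'T_tool_cam': array([[ 4.15259745e-04,  9.54423750e-01,  2.98454575e-01,
         7.67058668e-02],
       [ 9.99999863e-01, -3.01540080e-04, -4.27075624e-04,
        -3.62207674e-04],
       [-3.17615102e-04,  2.98454712e-01, -9.54423745e-01,
        -1.42739315e-01],
       [ 0.00000000e+00,  0.00000000e+00,  0.00000000e+00,
         1.00000000e+00]])}
{'t': 0.0, 'joints': array([-0.97778162,  0.50185395, -0.42677318,  1.5514902 ,  0.2208252 ,
        1.13828281, -0.21029008]), 'dq': array([ 0.00074215,  0.00083301,  0.00077797, -0.00133121,  0.00028269,
        0.00038588,  0.00093029]), 'effort': array([ 2.79597725e-04, -5.69529569e+01, -5.81584364e+00, -2.80917603e+01,
        1.06719779e-02,  1.25584152e-02,  1.04974768e-05]), 'ee_pos': array([0.21034229, 0.61427537, 0.2302372 ]), 'tool_rot': array([-5.15562929e-01, -3.09863395e+00,  3.04728002e-03]), 'force': array([ 0.28387495,  0.11782459, -0.51733588]), 'wrist_torque': array([ 0.06508801,  0.01648948, -0.02513692]), 'grip_width': 0.08576038253256567}
```

View pics/top0.png

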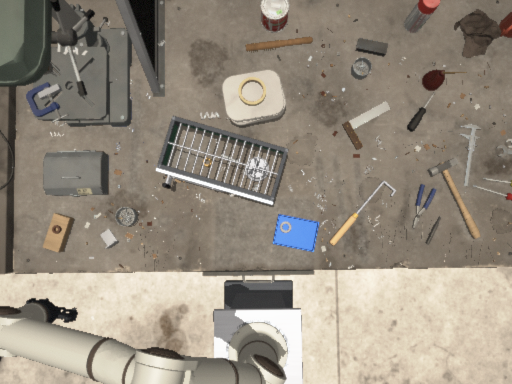

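View pics/scene0.png

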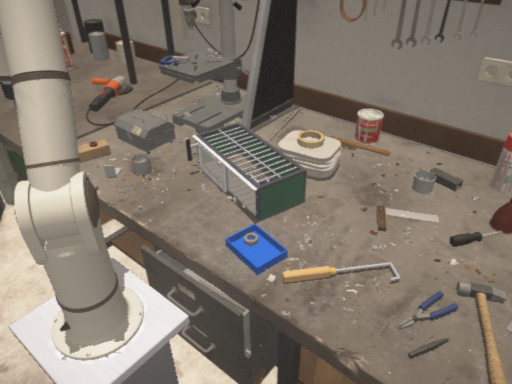

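The top view shows the hood (roof corners about (175,118), (287,150), (273,205), (157,172)), the handle near (168,182), and the brass bushing near (207,162). The tray is at (296,233), the hook runs (333,242) to (393,187), and the tin is at (127,216). The hood is turned by roughly -16°. I'll enlarge a crop to measure it more closely.

```bash
python3 - <<'E'
from h import *
im=cv2.imread("pics/top0.png")
c=cv2.resize(im[105:260,145:405],None,fx=3,fy=3,interpolation=cv2.INTER_CUBIC)
cv2.imwrite("pics/crop1.png",c)
p=camera_params("top")
for n,u,v,z in [("roofBL",175,118,.125),("BR",287,150,.125),("FR",273,205,.125),("FL",157,172,.125),("handle",168,183,.14),("bush",207,162,.028),("tin",127,216,.055)]: print(n,onz(p,u,v,z).round(3))
hsv=cv2.cvtColor(im,cv2.COLOR_BGR2HSV)
m=cv2.inRange(hsv,(100,150,100),(125,255,255)); m[:200]=0;m[260:]=0;m[:,:260]=0;m[:,330:]=0
pts=cv2.findNonZero(m);r=cv2.minAreaRect(pts);b=cv2.boxPoints(r)
for q in b: print("tray",q,onz(p,*q,.02).round(3))
print(onz(p,*r[0],.02))
m=cv2.inRange(hsv,(12,110,120),(28,255,255)); m[:205]=0;m[250:]=0;m[:,:325]=0;m[:,375:]=0
r=cv2.minAreaRect(cv2.findNonZero(m))
for q in cv2.boxPoints(r): print("handle",q,onz(p,*q,.018).round(3))
print(onz(p,*r[0],.018))
E
```

```text
roofBL [0.826 0.272 0.125]
BR [ 0.708 -0.113  0.125]
FR [ 0.52  -0.062  0.125]
FL [0.639 0.335 0.125]
handle [0.599 0.294 0.14 ]
bush [0.684 0.173 0.028]
tin [0.491 0.458 0.055]
tray [272.65384 242.73077] [ 0.388 -0.061  0.02 ]
tray [278.3846  214.07693] [ 0.491 -0.084  0.02 ]
tray [318.3846  222.07693] [ 0.46  -0.228  0.02 ]
tray [312.65384 250.73077] [ 0.357 -0.205  0.02 ]
[ 0.42393946 -0.1445862   0.02      ]
handle [337.5 228.5] [ 0.436 -0.297  0.018]
handle [354. 212.] [ 0.495 -0.358  0.018]
handle [357.5 215.5] [ 0.482 -0.37   0.018]
handle [341. 232.] [ 0.423 -0.309  0.018]
[ 0.45882685 -0.33349367  0.018     ]
```

View pics/crop1.png

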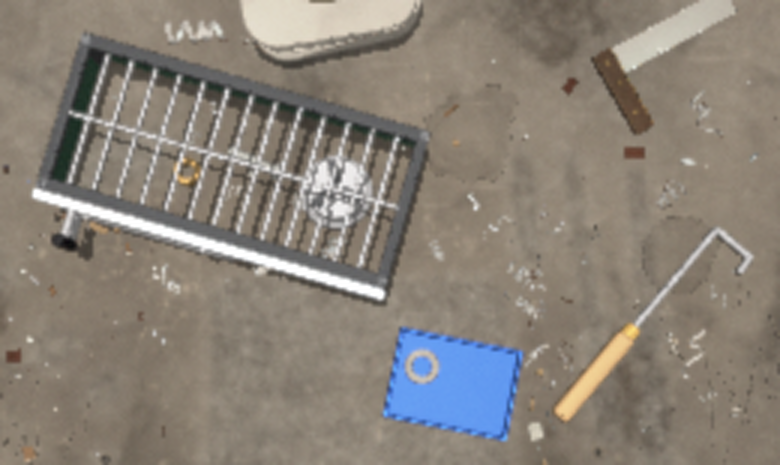

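The crop shows the door handle post top at about (65,241), the bushing ring at (187,171), the grey ring at (422,367), and the hook shaft end at (717,230) with a J to its right. Next I'll convert these to world and hood coordinates.

```bash
cat >> h.py <<'E'
def rz(a): return np.array([[np.cos(a),-np.sin(a)],[np.sin(a),np.cos(a)]])
E
python3 - <<'E'
from h import *
p=camera_params("top")
def c(u,v,z): return onz(p,(u+.5)/3-.5+145,(v+.5)/3-.5+105,z)[:2]
bl,br,fl=c(84,35,.125),c(428,134,.125),c(38,190,.125)
d=bl-br;yaw=np.arctan2(-d[0],d[1]);print("len",np.linalg.norm(d),"yaw deg",np.degrees(yaw),"side",np.linalg.norm(bl-fl), np.degrees(np.arctan2(*(bl-fl)[::-1])))
H=(bl+br)/2-rz(yaw)@[.095,0];print("hood",H)
for n,u,v,z in[("post",65,241,.14),("bush",187,171,.028),("tin0",0,0,0)]:
    w=c(u,v,z);print(n,w,"hood",rz(-yaw)@(w-H))
for n,u,v in[("hend",563,413),("ferr",632,330),("corner",717,230),("cross",750,258)]: print(n,c(u,v,.013))
print("grey",c(422,367,.018))
E
```

```text
len 0.4131077083579688 yaw deg -17.154019489660698 side 0.18704520222981916 -16.619035789231784
hood [0.68062755 0.11094744]
post [0.59254109 0.29991914] hood [-0.13990353  0.15458502]
bush [0.68563761 0.17315245] hood [-0.01355964  0.06091552]
tin0 [0.90790002 0.40801248] hood [0.12954558 0.35088225]
hend [ 0.38609844 -0.27761987]
ferr [ 0.48505553 -0.36351453]
corner [ 0.60505083 -0.46996299]
cross [ 0.57031224 -0.50878785]
grey [ 0.44396195 -0.10823774]
```

```bash
cat >> h.py <<'E'
YAW=np.radians(-17.0);H=np.array([.679,.111])
def hw(x,y): return H+rz(YAW)@[x,y]
def wh(w): return rz(-YAW)@(np.array(w)[:2]-H)
def plan(xy,z,yawdeg):
    """turn about tool z and shift in the tool axes AFTER that turn; yaw = heading of -x_tool"""
    s=state();M=R.from_rotvec(s["tool_rot"]).as_matrix()
    a=np.radians(yawdeg);g=np.column_stack([[-np.cos(a),-np.sin(a),0],[-np.sin(a),np.cos(a),0],[0,0,-1]])
    d=np.array([*xy,z])-s["ee_pos"]
    print("turn(tool)",R.from_matrix(M.T@g).as_rotvec().round(3),"shift after",(g.T@d).round(4),"hood",wh(s["ee_pos"]).round(4),"z",s["ee_pos"][2].round(4),"t",round(s["t"],2),"w",round(s["grip_width"],4))
E
python3 - <<'E'
from h import *
plan(hw(-.145,.157),.23,-17)
E
```

```text
turn(tool) [-0.002 -0.    -0.033] shift after [-4.503e-01 -1.874e-01  4.000e-04] hood [-0.5953  0.3444] z 0.2304 t 0.1 w 0.0856
```

```bash
python3 -m pendant '[[[0,0,0],[0,0,-0.033]],[[-0.05,-0.021,0],[0,0,0]],[[-0.05,-0.021,0],[0,0,0]],[[-0.05,-0.021,0],[0,0,0]],[[-0.05,-0.021,0],[0,0,0]]]' -1
python3 -m pendant '[[[-0.05,-0.021,0],[0,0,0]],[[-0.05,-0.021,0],[0,0,0]],[[-0.05,-0.021,0],[0,0,0]],[[-0.05,-0.021,0],[0,0,0]],[[-0.05,-0.02,0],[0,0,0]]]'
python3 -m pendant '[[[0,0,0],[0,0,0]],[[0,0,0],[0,0,0]],[[0,0,0],[0,0,0]],[[0,0,0],[0,0,0]],[[0,0,0],[0,0,0]]]'
python3 - <<'E'
from h import *
plan(hw(-.145,.157),.095,-17)
snap("wrist","w1.png")
E
```

```text
t: 0.72
ee_pos: [0.3784, 0.4749, 0.2313]
tool_rot: [0.462, 3.107, 0.0]
force: [1.1, -0.6, -0.5]
grip_width: 0.0853
t: 1.35
ee_pos: [0.587, 0.3022, 0.2312]
tool_rot: [-0.462, -3.107, 0.0]
force: [-0.2, 0.8, -0.2]
grip_width: 0.0854
t: 1.98
ee_pos: [0.5853, 0.3044, 0.2315]
tool_rot: [0.462, 3.107, 0.0]
force: [-0.1, 0.5, 0.5]
grip_width: 0.0855
turn(tool) [0.    0.    0.001] shift after [-0.0012 -0.0005  0.1365] hood [-0.1462  0.1575] z 0.2315 t 1.98 w 0.0855
```

View pics/w1.png

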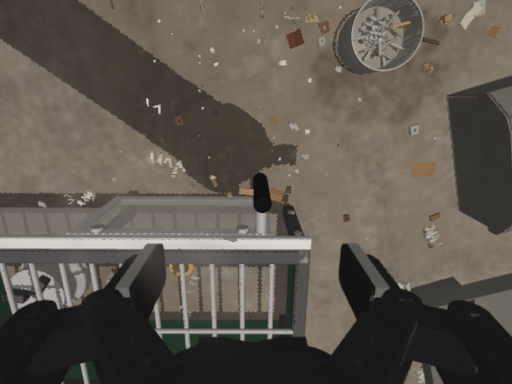

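The wrist view shows the post top at about (262,204) and its foot at (260,178). The tin is at (385,35), and a brass glint shows through the bars near (180,268).

```bash
python3 - <<'E'
from h import *
s=state();p=camera_params("wrist")
for n,u,v,z in[("top",262,204,.14),("foot",260,178,.055),("bush",180,268,.028),("roofFLcorner",309,241,.125),("roofFR",0,241,.125),("tin",385,25,.055)]:
    w=onz(p,u,v,z,s);print(n,w.round(4),"hood",wh(w).round(4))
im=cv2.imread("pics/w1.png");m=cv2.inRange(cv2.cvtColor(im,cv2.COLOR_BGR2HSV),(15,110,90),(30,255,255));ys,xs=np.nonzero(m[240:300,130:240]);print(xs.min()+130,xs.max()+130,ys.min()+240,ys.max()+240,len(xs))
E
```

```text
top [0.5963 0.3094 0.14  ] hood [-0.1371  0.1656]
foot [0.597  0.3098 0.055 ] hood [-0.1365  0.1662]
bush [0.6914 0.1726 0.028 ] hood [-0.0061  0.0625]
roofFLcorner [0.6492 0.3396 0.125 ] hood [-0.0953  0.2099]
roofFR [0.5663 0.0672 0.125 ] hood [-0.095  -0.0749]
tin [0.4869 0.4666 0.055 ] hood [-0.2876  0.2839]
169 192 264 275 101
```

```bash
sed -i 's/H=np.array(\[.679,.111\])/H=np.array([.6857,.109])/' h.py
python3 -m pendant '[[[-0.009,0.008,0.03],[0,0,0]],[[0,0,0.035],[0,0,0]],[[0,0,0.035],[0,0,0]],[[0,0,0.035],[0,0,0]],[[0,0,0],[0,0,0]]]' -1
python3 -m pendant '[[[0,0,0],[0,0,0]],[[0,0,0],[0,0,0]],[[0,0,0],[0,0,0]],[[0,0,0],[0,0,0]],[[0,0,0],[0,0,0]]]' 1
```

```text
t: 2.65
ee_pos: [0.5942, 0.3073, 0.093]
tool_rot: [-0.463, -3.102, 0.006]
force: [0.2, 0.6, 0.3]
grip_width: 0.0852
t: 3.28
ee_pos: [0.5973, 0.309, 0.0974]
tool_rot: [0.464, 3.106, 0.001]
force: [-0.7, -1.1, 6.7]
grip_width: 0.0149
```

```bash

python3 -m pendant '[[[0,-0.01,0],[0,0,0]],[[0,-0.02,0],[0,0,0]],[[0,-0.025,0],[0,0,0]],[[0,-0.025,0],[0,0,0]],[[0,-0.025,0],[0,0,0]]]'
python3 -m pendant '[[[0,-0.025,0],[0,0,0]],[[0,-0.02,0],[0,0,0]],[[0,-0.013,0],[0,0,0]],[[0,-0.008,0],[0,0,0]],[[0,0,0],[0,0,0]]]'
python3 -c "
from h import *
s=state();print(wh(s['ee_pos']),s['force'])"
```

```text
t: 3.9
ee_pos: [0.5663, 0.2085, 0.0974]
tool_rot: [0.463, 3.106, 0.003]
force: [0.9, 2.1, 5.5]
grip_width: 0.0144
t: 4.53
ee_pos: [0.5478, 0.1487, 0.0975]
tool_rot: [0.461, 3.104, 0.009]
force: [2.0, 8.9, 2.7]
grip_width: 0.0148
[-0.14345009 -0.00229417] [2.03067613 8.88216157 2.7191829 ]
```

```bash

python3 -m pendant '[[[0,0,0],[0,0,0]],[[0,0,0],[0,0,0]],[[0,0,0],[0,0,0]],[[0,0,-0.05],[0,0,0]],[[0,0,-0.06],[0,0,0]]]' -1
python3 -c "
from h import *
plan((.459,-.341),.15,-41.3)"
```

```text
t: 5.15
ee_pos: [0.5454, 0.1443, 0.2059]
tool_rot: [-0.465, -3.103, 0.002]
force: [1.1, -0.5, -0.1]
grip_width: 0.0853
turn(tool) [-0.003 -0.003  0.424] shift after [-0.2554 -0.4216  0.0559] hood [-0.1445 -0.0073] z 0.2059 t 5.15 w 0.0853
```

```bash

python3 -m pendant '[[[0,0,0],[0,0,0.141]],[[0,0,0],[0,0,0.141]],[[0,0,0],[0,0,0.142]],[[-0.026,-0.043,0],[0,0,0]],[[-0.026,-0.043,0],[0,0,0]]]'
python3 -m pendant '[[[-0.029,-0.048,0],[0,0,0]],[[-0.029,-0.048,0],[0,0,0]],[[-0.029,-0.048,0],[0,0,0]],[[-0.029,-0.048,0],[0,0,0]],[[-0.029,-0.048,0.02],[0,0,0]]]'
python3 -m pendant '[[[-0.029,-0.048,0.036],[0,0,0]],[[-0.029,-0.048,0],[0,0,0]],[[0,0,0],[0,0,0]],[[0,0,0],[0,0,0]],[[0,0,0],[0,0,0]]]'
python3 - <<'E'
from h import *
plan((.459,-.341),.004,-41.3)
snap("wrist","w2.png")
E
```

```text
t: 5.78
ee_pos: [0.5285, 0.0453, 0.206]
tool_rot: [-1.105, -2.94, 0.001]
force: [0.4, -0.4, 0.6]
grip_width: 0.0853
t: 6.4
ee_pos: [0.4802, -0.2324, 0.1876]
tool_rot: [1.107, 2.936, -0.001]
force: [1.4, -1.4, 0.0]
grip_width: 0.0853
t: 7.02
ee_pos: [0.4612, -0.335, 0.1526]
tool_rot: [-1.104, -2.941, -0.001]
force: [0.4, 0.0, 0.3]
grip_width: 0.0858
turn(tool) [ 0.001 -0.     0.003] shift after [-0.0023 -0.0059  0.1486] hood [-0.0849 -0.4903] z 0.1526 t 7.03 w 0.0858
```

View pics/w2.png

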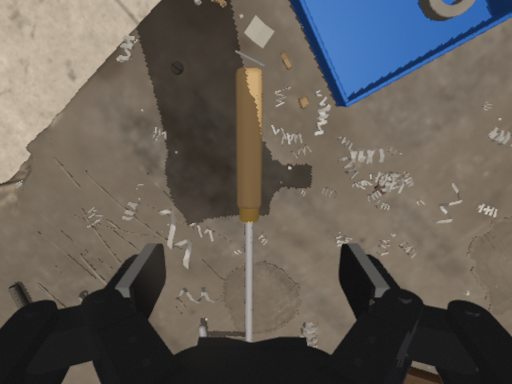

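The handle runs from (250,68) to (249,207), with the ferrule end at (249,221). It is well aligned with the tool x axis.

```bash
python3 - <<'E'
from h import *
s=state();p=camera_params("wrist")
e=onz(p,250,68,.02,s);f=onz(p,249,207,.02,s);q=onz(p,248.5,330,.013,s)
d=f-e;print(e,f,np.linalg.norm(d),np.degrees(np.arctan2(d[1],d[0])),np.degrees(np.arctan2((q-e)[1],(q-e)[0])))
g=f-d/np.linalg.norm(d)*.03;print(g, e+d/np.linalg.norm(d)*.1)
plan(g[:2],.004,np.degrees(np.arctan2((q-e)[1],(q-e)[0])))
E
```

```text
[ 0.38496602 -0.27098057  0.02      ] [ 0.47975098 -0.35533982  0.02      ] 0.12688842255451926 -41.66930099913363 -41.58673056882611
[ 0.45734114 -0.33539492  0.02      ] [ 0.45966547 -0.33746359  0.02      ]
turn(tool) [ 0.001 -0.     0.008] shift after [ 0.0027 -0.0028  0.1487] hood [-0.0848 -0.4903] z 0.1527 t 7.08 w 0.0853
```

```bash

python3 -m pendant '[[[0.001,-0.003,0.045],[0,0,0.008]],[[0,0,0.045],[0,0,0]],[[0,0,0.04],[0,0,0]],[[0,0,0.018],[0,0,0]],[[0,0,0],[0,0,0]]]'
python3 -m pendant '[[[0,0,0],[0,0,0]],[[0,0,0],[0,0,0]],[[0,0,0],[0,0,0]],[[0,0,0],[0,0,0]],[[0,0,0],[0,0,0]]]' 1
python3 -m pendant '[[[0,0,-0.02],[0,0,0]],[[0,0,-0.03],[0,0,0]],[[0,0,-0.03],[0,0,0]],[[0,0,0],[0,0,0]],[[0,0,0],[0,0,0]]]'
```

```text
t: 7.7
ee_pos: [0.4575, -0.3372, 0.0038]
tool_rot: [-1.117, -2.934, -0.001]
force: [0.5, -0.1, 1.2]
grip_width: 0.0853
t: 8.32
ee_pos: [0.4585, -0.3389, 0.0056]
tool_rot: [1.119, 2.934, -0.0]
force: [-0.2, 0.8, 5.7]
grip_width: 0.0228
t: 8.95
ee_pos: [0.4572, -0.3381, 0.0844]
tool_rot: [-1.119, -2.935, -0.0]
force: [-0.3, 0.5, -1.3]
grip_width: 0.0227
```

```bash

python3 -m pendant '[[[0,0,-0.05],[0,0,-0.106]],[[0,0,-0.055],[0,0,-0.107]],[[0,0,0],[0,0,-0.107]],[[0,0,0],[0,0,-0.107]],[[0,0,0],[0,0,0]]]'
python3 - <<'E'
from h import *
print(wh((.6885,.173)))
b=wh((.6885,.173))
plan(hw(-.35,b[1]+.026),.19,-17)
E
```

```text
t: 9.57
ee_pos: [0.4568, -0.3378, 0.1881]
tool_rot: [-0.474, -3.103, -0.002]
force: [0.5, 0.5, -1.3]
grip_width: 0.0229
[-0.01603414  0.06202215]
turn(tool) [ 0.001 -0.003 -0.006] shift after [ 0.2617  0.5823 -0.0019] hood [-0.0883 -0.4943] z 0.1881 t 9.57 w 0.0229
```

```bash

python3 -m pendant '[[[0.022,0.0485,0],[0,0,-0.006]],[[0.022,0.0485,0],[0,0,0]],[[0.022,0.0485,0],[0,0,0]],[[0.022,0.0485,0],[0,0,0]],[[0.022,0.0485,0],[0,0,0]]]'
python3 -m pendant '[[[0.022,0.0485,0],[0,0,0]],[[0.022,0.0485,0],[0,0,0]],[[0.022,0.0485,0],[0,0,0]],[[0.022,0.0485,0],[0,0,0]],[[0.022,0.0485,0],[0,0,0]]]'
python3 -m pendant '[[[0.022,0.0485,0],[0,0,0]],[[0.02,0.0485,0],[0,0,0]],[[0,0,0.06],[0,0,0]],[[0,0,0.055],[0,0,0]],[[0,0,0.02],[0,0,0]]]'
python3 - <<'E'
from h import *
plan(hw(-.171,.088),.05,-17)
print(state()["force"])
im=snap("top","t2.png")[105:275,130:300]
cv2.imwrite("pics/t2c.png",cv2.resize(im,None,fx=3.5,fy=3.5,interpolation=cv2.INTER_CUBIC)[:,:,::-1])
E
```

```text
t: 10.2
ee_pos: [0.4226, -0.0726, 0.1888]
tool_rot: [-0.467, -3.105, -0.0]
force: [1.7, 0.0, -1.2]
grip_width: 0.0228
t: 10.82
ee_pos: [0.3881, 0.191, 0.189]
tool_rot: [-0.467, -3.106, 0.001]
force: [0.4, 0.1, -1.8]
grip_width: 0.0226
t: 11.45
ee_pos: [0.3741, 0.2927, 0.0505]
tool_rot: [-0.465, -3.101, 0.008]
force: [-0.8, -0.3, -1.1]
grip_width: 0.0224
turn(tool) [-0.006 -0.005 -0.001] shift after [-0.1807  0.0034  0.0005] hood [-0.3517  0.0846] z 0.0505 t 11.45 w 0.0224
[-0.75418114 -0.34604955 -1.1244351 ]
```

View pics/t2c.png

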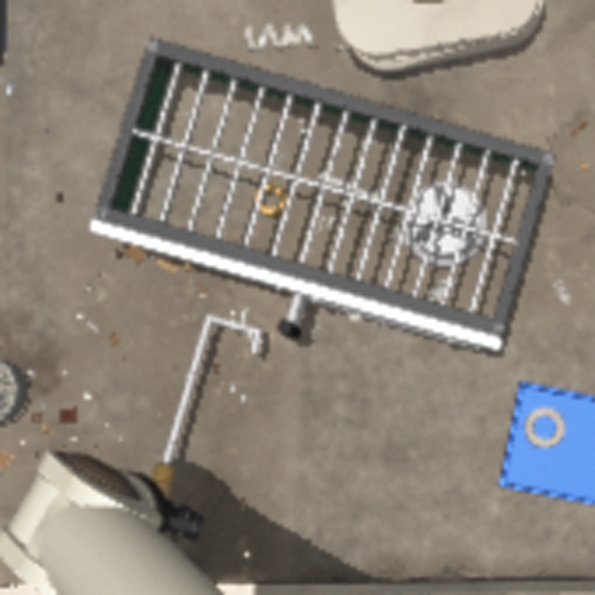

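The hook sits in front of the opening. Its corner is at (209,320), its cross end at (262,334) and the ferrule at (168,462) in the crop. The bushing ring is at (271,200) and the opened door's post is at (290,328). I'll compute the relative offset in hood axes.

```bash
python3 - <<'E'
from h import *
p=camera_params("top");s=state()
def c(u,v,z): return onz(p,(u+.5)/3.5-.5+130,(v+.5)/3.5-.5+105,z)[:2]
for n,u,v,z in[("corner",209,320,.058),("crossend",262,334,.058),("ferr",168,462,.058),("bush",271,200,.028),("post",290,330,.14)]: print(n,wh(c(u,v,z)).round(4))
a=wh(c(209,320,.058))-wh(c(168,462,.058));print("shaft angle rel hood deg",np.degrees(np.arctan2(a[1],a[0])),"tcp",wh(s["ee_pos"]))
E
```

```text
corner [-0.1577  0.0823]
crossend [-0.1563  0.0263]
ferr [-0.3074  0.0809]
bush [-0.0192  0.061 ]
post [-0.1467 -0.0092]
shaft angle rel hood deg 0.5356562720638807 tcp [-0.35195674  0.08416762]
```

```bash

python3 -m pendant '[[[-0.02,0.005,0],[0,0,0]],[[-0.035,0,0],[0,0,0]],[[-0.035,0,0],[0,0,0]],[[-0.035,0,0],[0,0,0]],[[-0.03,0,0],[0,0,0]]]'
python3 -m pendant '[[[-0.023,0,0],[0,0,0]],[[0,0,0],[0,0,0]],[[0,0,0],[0,0,0]],[[0,0,0],[0,0,0]],[[0,0,0],[0,0,0]]]'
python3 - <<'E'
from h import *
plan(hw(-.171,.088),.007,-17)
im=snap("top","t3.png")[105:275,130:300]
cv2.imwrite("pics/t3c.png",cv2.resize(im,None,fx=3.5,fy=3.5,interpolation=cv2.INTER_CUBIC)[:,:,::-1])
E
```

```text
t: 12.12
ee_pos: [0.5307, 0.2533, 0.0562]
tool_rot: [0.468, 3.104, 0.002]
force: [0.5, 0.6, -1.6]
grip_width: 0.0229
t: 12.75
ee_pos: [0.5481, 0.2482, 0.0547]
tool_rot: [-0.461, -3.107, -0.0]
force: [-0.8, 0.3, -2.5]
grip_width: 0.023
turn(tool) [ 0.    -0.     0.002] shift after [-0.0013 -0.0049  0.0477] hood [-0.1723  0.0929] z 0.0547 t 12.75 w 0.023
```

View pics/t3c.png

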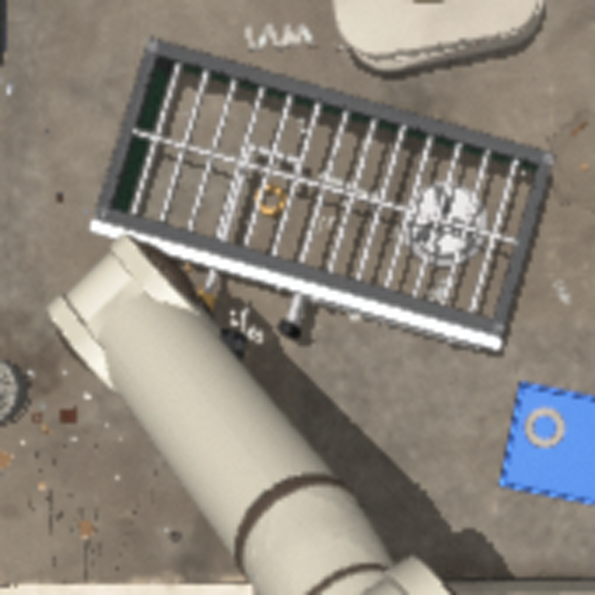

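The hook is over the bushing. Its corner is at about (247,150) and its cross end at (300,163), roughly 43 mm beyond the ring at (271,200) but 6 mm too far left. I'll shift -6 mm in y, lower, and draw it back.

```bash

python3 -m pendant '[[[0,-0.006,0],[0,0,0]],[[0,0,0.016],[0,0,0]],[[0,0,0.016],[0,0,0]],[[0,0,0.015],[0,0,0]],[[0,0,0],[0,0,0]]]'
python3 -m pendant '[[[0.01,0,0],[0,0,0]],[[0.01,0,0],[0,0,0]],[[0.01,0,0],[0,0,0]],[[0.01,0,0],[0,0,0]],[[0.01,0,0],[0,0,0]]]'
python3 -c "
from h import *
s=state();print(wh(s['ee_pos']),s['ee_pos'],s['force'])
im=snap('top','t4.png')[105:275,130:300]
cv2.imwrite('pics/t4c.png',cv2.resize(im,None,fx=3.5,fy=3.5,interpolation=cv2.INTER_CUBIC)[:,:,::-1])"
```

```text
t: 13.42
ee_pos: [0.5463, 0.2418, 0.0059]
tool_rot: [-0.462, -3.106, 0.001]
force: [0.0, -0.1, -1.5]
grip_width: 0.0226
t: 14.05
ee_pos: [0.4985, 0.2568, 0.0077]
tool_rot: [0.463, 3.107, 0.0]
force: [-1.0, -0.3, -2.4]
grip_width: 0.0228
[-0.22220153  0.08658303] [0.49852205 0.2567652  0.00770914] [-1.03833476 -0.33665123 -2.35188237]
```

View pics/t4c.png

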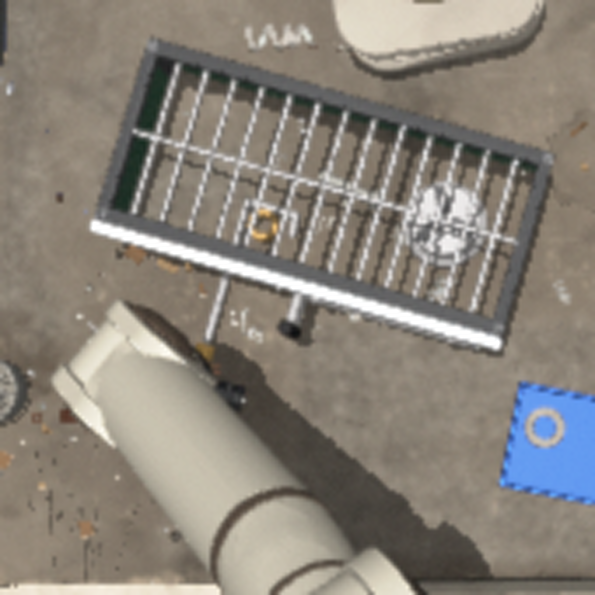

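The bushing at (263,225) is caught in the pocket and moving with the hook, so I'll keep drawing.

```bash

python3 -m pendant '[[[0.011,0,0],[0,0,0]],[[0.012,0,0],[0,0,0]],[[0.012,0,0],[0,0,0]],[[0.012,0,0],[0,0,0]],[[0.012,0,0],[0,0,0]]]'
python3 -m pendant '[[[0.012,0,0],[0,0,0]],[[0.012,0,0],[0,0,0]],[[0.012,0,0],[0,0,0]],[[0.012,0,0],[0,0,0]],[[0.012,0,0],[0,0,0]]]'
python3 -m pendant '[[[0.012,0,0],[0,0,0]],[[0.012,0,0],[0,0,0]],[[0.008,0,0],[0,0,0]],[[0.004,0,0],[0,0,0]],[[-0.006,0,0],[0,0,0]]]'
python3 - <<'E'
from h import *
s=state();print(wh(s['ee_pos']),s['ee_pos'],s['force'])
im=snap("top","t5.png")[155:285,100:300]
cv2.imwrite("pics/t5c.png",cv2.resize(im,None,fx=3.5,fy=3.5,interpolation=cv2.INTER_CUBIC)[:,:,::-1])
E
```

```text
t: 14.72
ee_pos: [0.4419, 0.274, 0.0076]
tool_rot: [-0.463, -3.107, -0.0]
force: [1.0, -0.7, -1.4]
grip_width: 0.0228
t: 15.35
ee_pos: [0.3846, 0.2914, 0.0075]
tool_rot: [-0.463, -3.107, -0.0]
force: [0.4, 0.0, -1.7]
grip_width: 0.0228
t: 15.98
ee_pos: [0.3563, 0.3001, 0.0076]
tool_rot: [-0.461, -3.107, 0.0]
force: [0.1, -0.3, -2.0]
grip_width: 0.0228
[-0.37085455  0.08642904] [0.35631943 0.30007988 0.00755301] [ 0.08133236 -0.34721801 -2.00275557]
```

View pics/t5c.png

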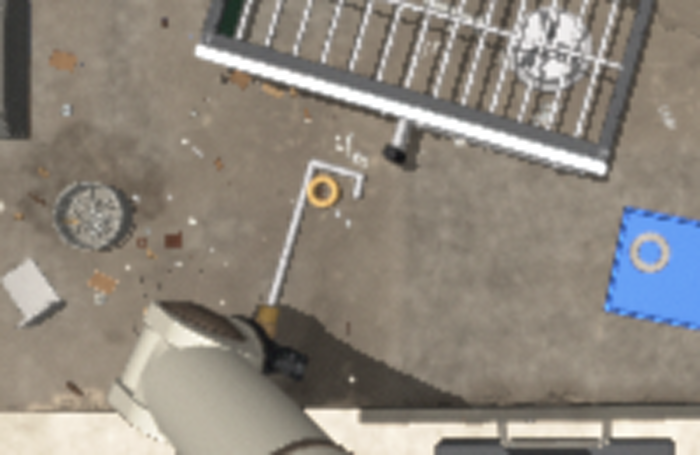

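The bushing is standing on the bench at crop (322,190), close to the shaft, with the tin undisturbed at (93,215). I'll ease the hook left, lift it clear, and take it back to its first place, which is free.

```bash

python3 -m pendant '[[[0,0.005,0],[0,0,0]],[[0,0,-0.02],[0,0,0]],[[0,0,-0.04],[0,0,0]],[[0,0,-0.06],[0,0,0]],[[0,0,-0.06],[0,0,0]]]'
python3 -m pendant '[[[-0.022,-0.0485,0],[0,0,0]],[[-0.022,-0.0485,0],[0,0,0]],[[-0.022,-0.0485,0],[0,0,0]],[[-0.022,-0.0485,0],[0,0,0]],[[-0.022,-0.0485,0],[0,0,0]]]'
python3 -m pendant '[[[-0.022,-0.0485,0],[0,0,0]],[[-0.022,-0.0485,0],[0,0,0]],[[-0.022,-0.0485,0],[0,0,0]],[[-0.022,-0.0485,0],[0,0,0]],[[-0.022,-0.0485,0],[0,0,0]]]'
python3 -m pendant '[[[-0.022,-0.0485,0],[0,0,0]],[[-0.022,-0.0485,0],[0,0,0]],[[0,0,0],[0,0,0.14]],[[0,0,0],[0,0,0.14]],[[0,0,0],[0,0,0.14]]]'
python3 - <<'E'
from h import *
plan((.458,-.338),.006,-41.6)
E
```

```text
t: 16.65
ee_pos: [0.358, 0.3046, 0.1891]
tool_rot: [-0.463, -3.106, 0.0]
force: [2.0, 0.5, -1.4]
grip_width: 0.0226
t: 17.27
ee_pos: [0.3931, 0.0389, 0.1879]
tool_rot: [0.463, 3.106, 0.0]
force: [0.7, 0.2, -2.1]
grip_width: 0.0227
t: 17.9
ee_pos: [0.4275, -0.2252, 0.1877]
tool_rot: [0.463, 3.107, -0.0]
force: [0.5, 1.1, -0.7]
grip_width: 0.0225
t: 18.52
ee_pos: [0.441, -0.3292, 0.1872]
tool_rot: [-1.108, -2.939, -0.001]
force: [0.4, 1.1, -2.0]
grip_width: 0.0224
turn(tool) [ 0.    -0.001  0.005] shift after [-0.0186  0.0047  0.1812] hood [-0.1059 -0.4906] z 0.1872 t 18.52 w 0.0224
```

```bash

python3 -m pendant '[[[-0.018,0.005,0],[0,0,0]],[[0,0,0.05],[0,0,0]],[[0,0,0.055],[0,0,0]],[[0,0,0.05],[0,0,0]],[[0,0,0.02],[0,0,0]]]'
python3 -m pendant '[[[0,0,0.005],[0,0,0]],[[0,0,0.001],[0,0,0]],[[0,0,0],[0,0,0]],[[0,0,0],[0,0,0]],[[0,0,0],[0,0,0]]]'
python3 -m pendant '[[[0,0,0],[0,0,0]],[[0,0,0],[0,0,0]],[[0,0,0],[0,0,0]],[[0,0,0],[0,0,0]],[[0,0,-0.02],[0,0,0]]]' -1
python3 -m pendant '[[[0,0,-0.06],[0,0,0]],[[0,0,-0.06],[0,0,0]],[[0,0,-0.06],[0,0,-0.14]],[[0,0,0],[0,0,-0.14]],[[0,0,0],[0,0,-0.14]]]'
python3 - <<'E'
from h import *
im=snap("top","t6.png")
p=camera_params("top")
hsv=cv2.cvtColor(im,cv2.COLOR_RGB2HSV);m=cv2.inRange(hsv,(14,110,110),(30,255,255));m[:195]=0;m[225:]=0;m[:,:180]=0;m[:,210:]=0
ys,xs=np.nonzero(m);u,v=(xs.min()+xs.max())/2,(ys.min()+ys.max())/2;print(u,v,len(xs),xs.min(),xs.max(),ys.min(),ys.max())
b=onz(p,u,v,.028);print("bush",b,wh(b))
plan(b[:2],.15,-17)
E
```

```text
t: 19.15
ee_pos: [0.456, -0.3356, 0.0094]
tool_rot: [-1.099, -2.938, -0.002]
force: [-0.7, -0.4, -1.2]
grip_width: 0.0223
t: 19.77
ee_pos: [0.4583, -0.3373, 0.0073]
tool_rot: [1.1, 2.941, -0.0]
force: [-0.0, 0.5, -1.7]
grip_width: 0.0228
t: 20.4
ee_pos: [0.4566, -0.3361, 0.0258]
tool_rot: [-1.099, -2.939, -0.001]
force: [-0.4, 0.3, 0.4]
grip_width: 0.0857
t: 21.02
ee_pos: [0.4585, -0.3375, 0.2095]
tool_rot: [0.455, 3.105, -0.003]
force: [-0.6, -0.2, -0.4]
grip_width: 0.0853
192.0 209.0 45 188 196 205 213
bush [0.51386129 0.2289495  0.028     ] [-0.19940002  0.0644675 ]
turn(tool) [-0.001  0.003  0.011] shift after [0.1123 0.5578 0.0588] hood [-0.0871 -0.4934] z 0.2088 t 21.07 w 0.0855
```

```bash

python3 -m pendant '[[[0.01,0.05,0],[0,0,0.01]],[[0.01,0.051,0],[0,0,0]],[[0.01,0.051,0],[0,0,0]],[[0.01,0.051,0],[0,0,0]],[[0.01,0.051,0],[0,0,0]]]'
python3 -m pendant '[[[0.01,0.051,0],[0,0,0]],[[0.01,0.051,0],[0,0,0]],[[0.01,0.051,0],[0,0,0]],[[0.01,0.051,0],[0,0,0]],[[0.01,0.051,0],[0,0,0]]]'
python3 -m pendant '[[[0.01,0.049,0],[0,0,0]],[[0,0,0.03],[0,0,0]],[[0,0,0.03],[0,0,0]],[[0,0,0],[0,0,0]],[[0,0,0],[0,0,0]]]'
python3 - <<'E'
from h import *
s=state();im=snap("wrist","w3.png");p=camera_params("wrist")
hsv=cv2.cvtColor(im,cv2.COLOR_RGB2HSV);m=cv2.inRange(hsv,(14,110,110),(30,255,255))
n,l,st,ce=cv2.connectedComponentsWithStats(m)
for i in np.argsort(-st[1:,4])[:3]+1:
    x,y,w,h,a=st[i]; b=onz(p,x+w/2,y+h/2,.02,s);print(x,y,w,h,a,b.round(4),wh(b).round(4))
plan((.514,.229),.004,-17)
E
```

```text
t: 21.7
ee_pos: [0.4862, -0.0782, 0.2076]
tool_rot: [0.482, 3.103, -0.001]
force: [0.6, -0.4, -0.5]
grip_width: 0.0856
t: 22.32
ee_pos: [0.5154, 0.1799, 0.2076]
tool_rot: [0.483, 3.103, -0.0]
force: [0.9, -0.4, -0.4]
grip_width: 0.0856
t: 22.95
ee_pos: [0.5211, 0.2284, 0.1479]
tool_rot: [0.48, 3.103, 0.001]
force: [0.5, 0.9, -0.2]
grip_width: 0.0854
236 161 34 33 420 [0.5177 0.2305 0.02  ] [-0.1962  0.0671]
362 247 15 9 67 [0.6274 0.3198 0.02  ] [-0.1174  0.1845]
368 162 9 11 55 [0.5419 0.3389 0.02  ] [-0.2047  0.1779]
turn(tool) [ 0.002  0.002 -0.01 ] shift after [ 0.0074 -0.0018  0.1443] hood [-0.1919  0.0663] z 0.1483 t 23.0 w 0.0854
```

View pics/w3.png

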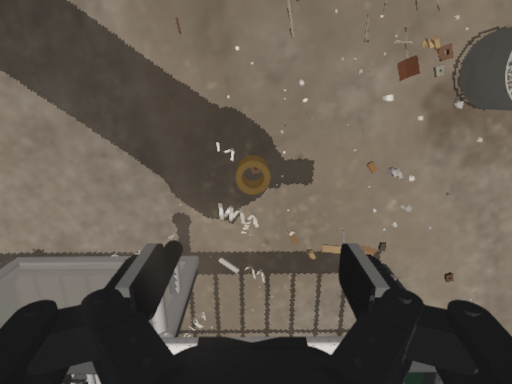

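The ring is at (253,176), standing clear and about 6 mm nearer the robot than the TCP.

```bash

python3 -m pendant '[[[0.006,0.001,0.04],[0,0,-0.01]],[[0,0,0.045],[0,0,0]],[[0,0,0.04],[0,0,0]],[[0,0,0.018],[0,0,0]],[[0,0,0],[0,0,0]]]'
python3 -m pendant '[[[0,0,0],[0,0,0]],[[0,0,0],[0,0,0]],[[0,0,0],[0,0,0]],[[0,0,0],[0,0,0]],[[0,0,0],[0,0,0]]]' 1
python3 -m pendant '[[[0,0,-0.04],[0,0,0]],[[0,0,-0.05],[0,0,0]],[[0,0,-0.05],[0,0,0]],[[0,0,-0.01],[0,0,0]],[[0,0,0],[0,0,0]]]'
python3 - <<'E'
from h import *
plan((.416,-.181),.15,-12)
print(camera_params("top")["eye"][:0],state()["joints"].round(2))
E
```

```text
t: 23.62
ee_pos: [0.5151, 0.231, 0.0035]
tool_rot: [-0.463, -3.107, 0.001]
force: [0.2, -0.2, 0.4]
grip_width: 0.0855
t: 24.25
ee_pos: [0.5159, 0.2314, 0.0049]
tool_rot: [0.463, 3.106, 0.001]
force: [-1.1, -0.9, 6.5]
grip_width: 0.0299
t: 24.88
ee_pos: [0.5154, 0.231, 0.1543]
tool_rot: [0.463, 3.106, 0.001]
force: [0.8, 0.2, -1.9]
grip_width: 0.0299
turn(tool) [ 0.001  0.002 -0.087] shift after [ 0.0116 -0.4236  0.0043] hood [-0.1985  0.0669] z 0.1543 t 24.88 w 0.0299
[] [-0.18  0.43 -0.36  1.84  0.19  0.9   0.64]
```

The bushing is held. The tray is tighter along y, so I'll turn the jaws a quarter turn to open along the tray's x.

```bash

python3 -m pendant '[[[0,0,0],[0,0,-0.166]],[[0,0,0],[0,0,-0.166]],[[0,0,0],[0,0,-0.166]],[[0,0,0],[0,0,-0.166]],[[0,0,0],[0,0,-0.166]]]'
python3 -m pendant '[[[0,0,0],[0,0,-0.166]],[[0,0,0],[0,0,-0.166]],[[0,0,0],[0,0,-0.166]],[[0,0,0],[0,0,-0.166]],[[0,0,0],[0,0,-0.164]]]'
python3 - <<'E'
from h import *
plan((.416,-.181),.10,78)
print(state()["joints"].round(2))
E
```

```text
t: 25.5
ee_pos: [0.5136, 0.2303, 0.1512]
tool_rot: [0.837, -3.024, 0.0]
force: [0.3, -0.5, 0.3]
grip_width: 0.0299
t: 26.12
ee_pos: [0.5136, 0.2304, 0.1513]
tool_rot: [1.983, -2.432, -0.003]
force: [0.1, 0.5, -0.6]
grip_width: 0.03
turn(tool) [ 0.004 -0.002  0.007] shift after [0.4227 0.0099 0.0513] hood [-0.2001  0.0658] z 0.1513 t 26.12 w 0.03
[ 0.09  0.51 -0.73  1.83  0.41  0.95  2.13]
```

Joint 7 is at 2.13, near its limit of 2.57, so I'll use the equivalent half-turned grasp instead.

```bash

python3 -m pendant '[[[0,0,0],[0,0,0.158]],[[0,0,0],[0,0,0.158]],[[0,0,0],[0,0,0.158]],[[0,0,0],[0,0,0.158]],[[0,0,0],[0,0,0.158]]]'
python3 -m pendant '[[[0,0,0],[0,0,0.158]],[[0,0,0],[0,0,0.158]],[[0,0,0],[0,0,0.158]],[[0,0,0],[0,0,0.158]],[[0,0,0],[0,0,0.158]]]'
python3 -m pendant '[[[0,0,0],[0,0,0.158]],[[0,0,0],[0,0,0.158]],[[0,0,0],[0,0,0.158]],[[0,0,0],[0,0,0.158]],[[0,0,0],[0,0,0.158]]]'
python3 -m pendant '[[[0,0,0],[0,0,0.158]],[[0,0,0],[0,0,0.158]],[[0,0,0],[0,0,0.158]],[[0,0,0],[0,0,0.158]],[[0,0,0],[0,0,0.14]]]'
python3 - <<'E'
from h import *
plan((.416,-.181),.10,-102)
print(state()["joints"].round(2))
E
```

```text
t: 26.75
ee_pos: [0.5136, 0.2303, 0.1512]
tool_rot: [0.878, -3.012, -0.0]
force: [0.3, 0.2, -0.1]
grip_width: 0.0301
t: 27.38
ee_pos: [0.5135, 0.2302, 0.1511]
tool_rot: [-0.349, -3.118, 0.003]
force: [-0.2, 0.2, -0.3]
grip_width: 0.03
t: 28.0
ee_pos: [0.5136, 0.2302, 0.1511]
tool_rot: [-1.523, -2.745, 0.006]
force: [-0.2, 0.5, -0.4]
grip_width: 0.0301
t: 28.62
ee_pos: [0.5136, 0.2301, 0.1511]
tool_rot: [-2.445, -1.971, 0.007]
force: [0.4, 1.0, 0.3]
grip_width: 0.0297
turn(tool) [-0.003  0.003 -0.004] shift after [-0.4224 -0.0099  0.0511] hood [-0.2     0.0655] z 0.1511 t 28.62 w 0.0297
[-0.43  0.41 -0.04  1.85  0.02  0.88 -0.7 ]
```

```bash

python3 -m pendant '[[[-0.04,-0.01,0],[0,0,0]],[[-0.05,0,0],[0,0,0]],[[-0.055,0,0],[0,0,0]],[[-0.055,0,0],[0,0,0]],[[-0.055,0,0],[0,0,0]]]'
python3 -m pendant '[[[-0.055,0,0],[0,0,0]],[[-0.055,0,0],[0,0,0]],[[-0.057,0,0],[0,0,0]],[[0,0,0.03],[0,0,0]],[[0,0,0.02],[0,0,0]]]'
python3 - <<'E'
from h import *
plan((.416,-.181),.010,-102)
im=snap("top","t7.png")[175:285,240:410]
cv2.imwrite("pics/t7c.png",cv2.resize(im,None,fx=4,fy=4,interpolation=cv2.INTER_CUBIC)[:,:,::-1])
s=state();im=snap("wrist","w4.png");p=camera_params("wrist")
m=cv2.inRange(cv2.cvtColor(im,cv2.COLOR_RGB2HSV),(100,150,60),(125,255,255));r=cv2.minAreaRect(cv2.findNonZero(m))
print([onz(p,*q,.028,s)[:2].round(3) for q in cv2.boxPoints(r)],cv2.boxPoints(r).round())
E
```

```text
t: 29.25
ee_pos: [0.4503, -0.0182, 0.1518]
tool_rot: [-2.44, -1.977, 0.005]
force: [0.2, -0.8, -0.7]
grip_width: 0.0301
t: 29.88
ee_pos: [0.4153, -0.1803, 0.101]
tool_rot: [-2.441, -1.972, 0.004]
force: [-0.4, 0.6, -0.9]
grip_width: 0.0303
turn(tool) [-0.004  0.    -0.002] shift after [-0.0005  0.0008  0.091 ] hood [-0.1739 -0.3557] z 0.101 t 29.88 w 0.0303
[array([ 0.347, -0.204]), array([ 0.389, -0.061]), array([ 0.494, -0.083]), array([ 0.477, -0.231])] [[177. 246.]
 [177.  40.]
 [344.  40.]
 [344. 246.]]
```

View pics/w4.png

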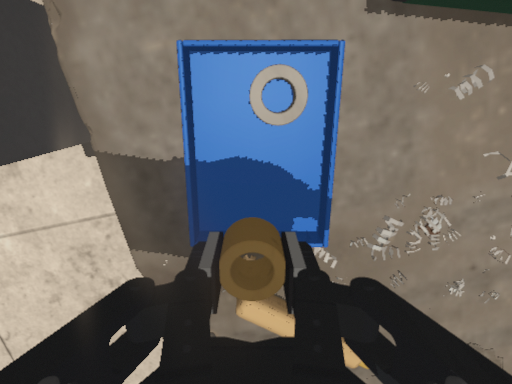

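The view shows the tray square to the jaws, the grey ring far off at (279,95), and the bushing hanging upright over the empty half. I'll lower it and release.

```bash

python3 -m pendant '[[[0,0,0.03],[0,0,0]],[[0,0,0.03],[0,0,0]],[[0,0,0.02],[0,0,0]],[[0,0,0.01],[0,0,0]],[[0,0,0],[0,0,0]]]'
python3 -m pendant '[[[0,0,0.001],[0,0,0]],[[0,0,0],[0,0,0]],[[0,0,0],[0,0,0]],[[0,0,0],[0,0,0]],[[0,0,0],[0,0,0]]]' -0.2
python3 -m pendant '[[[0,0,-0.01],[0,0,0]],[[0,0,-0.03],[0,0,0]],[[0,0,-0.05],[0,0,0]],[[0,0,-0.05],[0,0,0]],[[0,0,-0.05],[0,0,0]]]' 
python3 - <<'E'
from h import *
plan(hw(-.1435,-.0025),.21,-17)
s=state();im=snap("wrist","w5.png");p=camera_params("wrist")
m=cv2.inRange(cv2.cvtColor(im,cv2.COLOR_RGB2HSV),(14,110,70),(30,255,255))
n,l,st,ce=cv2.connectedComponentsWithStats(m)
for i in np.argsort(-st[1:,4])[:3]+1:
    x,y,w,h,a=st[i]; print(x,y,w,h,a,onz(p,x+w/2,y+h/2,.032,s).round(4))
E
```

```text
t: 30.6
ee_pos: [0.4172, -0.1795, 0.0131]
tool_rot: [-2.44, -1.977, 0.002]
force: [0.1, -0.2, 0.5]
grip_width: 0.03
t: 31.22
ee_pos: [0.4178, -0.1798, 0.0126]
tool_rot: [2.441, 1.978, 0.0]
force: [0.0, -0.2, 0.1]
grip_width: 0.051
t: 31.85
ee_pos: [0.4174, -0.1797, 0.2048]
tool_rot: [2.441, 1.977, 0.0]
force: [0.9, 0.3, -0.7]
grip_width: 0.0513
turn(tool) [ 0.     0.    -1.483] shift after [-0.0287  0.352  -0.0052] hood [-0.1722 -0.3545] z 0.2048 t 31.85 w 0.0513
237 234 69 53 776 [ 0.4169 -0.2931  0.032 ]
239 153 28 31 527 [ 0.4185 -0.1784  0.032 ]
277 213 3 6 8 [ 0.4355 -0.2386  0.032 ]
```

View pics/w5.png

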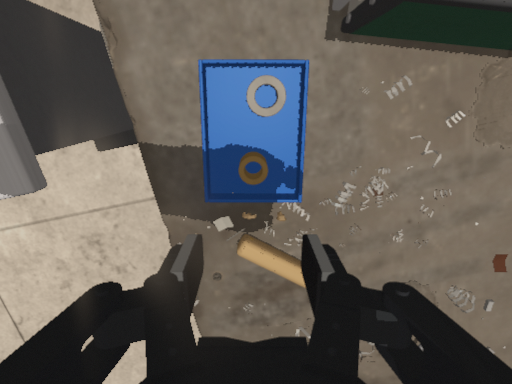

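The bushing stands upright in the tray at (253,168), and the grey ring at (266,96) is undisturbed. Next is the door.

```bash

python3 -m pendant '[[[0,0,0],[0,0,-0.148]],[[0,0,0],[0,0,-0.148]],[[0,0,0],[0,0,-0.148]],[[0,0,0],[0,0,-0.148]],[[0,0,0],[0,0,-0.148]]]' -1
python3 -m pendant '[[[0,0,0],[0,0,-0.148]],[[0,0,0],[0,0,-0.148]],[[0,0,0],[0,0,-0.148]],[[0,0,0],[0,0,-0.148]],[[0,0,0],[0,0,-0.15]]]'
python3 -m pendant '[[[-0.004,0.045,0],[0,0,0]],[[-0.004,0.045,0],[0,0,0]],[[-0.004,0.045,0],[0,0,0]],[[-0.004,0.045,0],[0,0,0]],[[-0.004,0.045,0],[0,0,0]]]'
python3 -m pendant '[[[-0.004,0.045,0],[0,0,0]],[[-0.004,0.045,0],[0,0,0]],[[-0.001,0.037,0],[0,0,0]],[[0,0,0],[0,0,0]],[[0,0,0],[0,0,0]]]'
python3 - <<'E'
from h import *
plan(hw(-.1435,-.0025),.097,-17)
E
```

```text
t: 32.52
ee_pos: [0.4175, -0.1797, 0.2028]
tool_rot: [1.554, 2.73, 0.0]
force: [-0.3, -0.1, -0.0]
grip_width: 0.0854
t: 33.15
ee_pos: [0.4175, -0.1797, 0.2028]
tool_rot: [0.459, 3.108, -0.0]
force: [0.6, 0.2, 0.2]
grip_width: 0.0855
t: 33.78
ee_pos: [0.5031, 0.0307, 0.203]
tool_rot: [0.467, 3.106, -0.0]
force: [0.8, -0.6, -0.4]
grip_width: 0.0854
t: 34.4
ee_pos: [0.5483, 0.1474, 0.2024]
tool_rot: [-0.466, -3.106, 0.002]
force: [0.2, 0.2, 0.4]
grip_width: 0.0854
turn(tool) [-0.001 -0.    -0.001] shift after [0.0009 0.0009 0.1054] hood [-0.1426 -0.0034] z 0.2024 t 34.4 w 0.0854
```

```bash

python3 -m pendant '[[[0,0,0.035],[0,0,0]],[[0,0,0.04],[0,0,0]],[[0,0,0.03],[0,0,0]],[[0,0,0],[0,0,0]],[[0,0,0],[0,0,0]]]'
python3 -m pendant '[[[0,0,0],[0,0,0]],[[0,0,0],[0,0,0]],[[0,0,0],[0,0,0]],[[0,0,0],[0,0,0]],[[0,0,0],[0,0,0]]]' 1
python3 -m pendant '[[[0,0.01,0],[0,0,0]],[[0,0.02,0],[0,0,0]],[[0,0.025,0],[0,0,0]],[[0,0.025,0],[0,0,0]],[[0,0.025,0],[0,0,0]]]'
python3 -m pendant '[[[0,0.025,0],[0,0,0]],[[0,0.02,0],[0,0,0]],[[0,0.015,0],[0,0,0]],[[0,0.01,0],[0,0,0]],[[0,0.005,0],[0,0,0]]]'
python3 -c "
from h import *
s=state();print(wh(s['ee_pos']),s['force'])"
```

```text
t: 35.02
ee_pos: [0.5495, 0.1475, 0.0988]
tool_rot: [0.468, 3.105, 0.0]
force: [1.1, 0.4, 0.9]
grip_width: 0.0855
t: 35.65
ee_pos: [0.5489, 0.1485, 0.098]
tool_rot: [0.466, 3.106, 0.001]
force: [-1.6, 0.8, 4.0]
grip_width: 0.0145
t: 36.28
ee_pos: [0.5799, 0.2488, 0.098]
tool_rot: [0.467, 3.107, -0.001]
force: [-0.2, -1.5, 6.1]
grip_width: 0.0145
t: 36.9
ee_pos: [0.6021, 0.3208, 0.098]
tool_rot: [0.466, 3.106, 0.0]
force: [-1.1, -2.0, 6.1]
grip_width: 0.0148
[-0.1418755   0.17810501] [-1.05263199 -1.99591125  6.14089722]
```

```bash

python3 -m pendant '[[[0,0.004,0],[0,0,0]],[[0,0.004,0],[0,0,0]],[[0,0.003,0],[0,0,0]],[[0,0,0],[0,0,0]],[[0,0,0],[0,0,0]]]'
python3 -c "
from h import *
s=state();print(wh(s['ee_pos']),s['force'])"
python3 -m pendant '[[[0,0.002,0],[0,0,0]],[[0,0.002,0],[0,0,0]],[[0,0,0],[0,0,0]],[[0,0,0],[0,0,0]],[[0,0,0],[0,0,0]]]'
python3 -c "
from h import *
s=state();print(wh(s['ee_pos']),s['force'])"
```

```text
t: 37.52
ee_pos: [0.6049, 0.33, 0.098]
tool_rot: [0.467, 3.107, -0.002]
force: [-2.0, -2.2, 6.1]
grip_width: 0.0144
[-0.14187955  0.18773922] [-1.99304197 -2.22785639  6.12726017]
t: 38.15
ee_pos: [0.6049, 0.3301, 0.0979]
tool_rot: [-0.469, -3.103, 0.011]
force: [-8.1, -10.2, 14.0]
grip_width: 0.0144
[-0.14189931  0.1877746 ] [ -8.09042118 -10.196512    13.97717609]
```

Door travel stopped with the reaction force rising, so it is at its shut stop. I'll release, back off and check.

```bash

python3 -m pendant '[[[0,-0.003,0],[0,0,0]],[[0,0,0],[0,0,0]],[[0,0,0],[0,0,0]],[[0,0,0],[0,0,0]],[[0,0,0],[0,0,0]]]' -1
python3 -m pendant '[[[0,0,-0.04],[0,0,0]],[[0,0,-0.05],[0,0,0]],[[0,0,-0.04],[0,0,0]],[[0.05,0,0],[0,0,0]],[[0.05,0,0],[0,0,0]]]'
python3 -m pendant '[[[0.04,0.03,0],[0,0,0]],[[0.04,0.03,0],[0,0,0]],[[0.03,0.03,0],[0,0,0]],[[0,0,0],[0,0,0]],[[0,0,0],[0,0,0]]]'
python3 - <<'E'
from h import *
im=snap("top","t8.png")[105:275,140:410]
cv2.imwrite("pics/t8c.png",cv2.resize(im,None,fx=2.9,fy=2.9,interpolation=cv2.INTER_CUBIC)[:,:,::-1])
E
```

```text
t: 38.78
ee_pos: [0.605, 0.3321, 0.0974]
tool_rot: [-0.466, -3.107, -0.0]
force: [-0.1, 0.0, -0.5]
grip_width: 0.0855
t: 39.4
ee_pos: [0.5089, 0.3616, 0.2284]
tool_rot: [0.468, 3.105, 0.002]
force: [-0.4, -0.3, -0.7]
grip_width: 0.0855
t: 40.02
ee_pos: [0.431, 0.479, 0.2274]
tool_rot: [0.466, 3.106, -0.001]
force: [0.3, -0.7, -0.1]
grip_width: 0.0854
```

```bash
python3 - <<'E'
from h import *
p=camera_params("top");a=cv2.imread("pics/top0.png");b=cv2.imread("pics/t8.png")
hsv=cv2.cvtColor(b,cv2.COLOR_BGR2HSV);m=cv2.inRange(hsv,(12,110,90),(30,255,255))
n,l,st,ce=cv2.connectedComponentsWithStats(m[195:265,260:400])
for i in range(1,n):
    if st[i,4]>8: x,y,w,h,A=st[i];print("brass/wood",x+260,y+195,w,h,A,onz(p,x+260+w/2-.5,y+195+h/2-.5,.028).round(3))
g=cv2.cvtColor(b,cv2.COLOR_BGR2GRAY)
ys,xs=np.nonzero(g[175:195,155:185]<35)
u,v=xs.mean()+155,ys.mean()+175
w=onz(p,u,v,.14);print("post px",u,v,len(xs),"hood",wh(w).round(4))
d=cv2.absdiff(a,b).max(2)
for nm,(x0,x1,y0,y1) in dict(tin=(115,139,204,228),grey=(278,292,219,234),hooktip=(355,400,180,215),hoodbolt=(225,245,150,190)).items(): print(nm,"mean diff",d[y0:y1,x0:x1].mean().round(1),"max",d[y0:y1,x0:x1].max())
E
```

```text
brass/wood 352 213 6 6 21 [ 0.482 -0.357  0.028]
post px 161.36363636363637 184.0909090909091 11 hood [-0.1466  0.1725]
tin mean diff 6.7 max 71
grey mean diff 4.0 max 7
hooktip mean diff 5.0 max 49
hoodbolt mean diff 3.6 max 8
```

```bash
python3 - <<'E'
from h import *
for nm in("top","scene"):
    p=camera_params(nm); b=camera(nm)[:,:,::-1].copy(); cv2.imwrite(f"pics/end_{nm}.png",b)
    hsv=cv2.cvtColor(b,cv2.COLOR_BGR2HSV)
    Rm=att(p);K=p["K"]
    def proj(X):
        c=Rm.T@(np.array(X)-p["eye"]);q=K@[c[0],-c[1],-c[2]];return q[:2]/q[2]
    for n,X in dict(bush_rim=(.418+.012,-.179,.032),bush=(.418,-.179,.032),handle=(.43,-.312,.02),grip=(.458,-.337,.026),tray=(.43,-.14,.004)).items():
        u,v=np.round(proj(X)).astype(int);print(nm,n,u,v,hsv[v-1:v+2,u-1:u+2].reshape(-1,3).mean(0).round())
    u,v=np.round(proj((.418,-.179,.03))).astype(int);print(hsv[v-6:v+7,u-8:u+9,0])
E
```

```text
top bush_rim 305 231 [ 77.  68. 201.]
top bush 305 234 [109. 139. 240.]
top handle 342 230 [ 20.  97. 241.]
top grip 349 222 [ 20.  97. 241.]
top tray 294 231 [108. 146. 244.]
[[108 108 108 108 108 108 108 108 108 108 108 108 108 108 108 108 108]
 [108 108 108 108 108 108 108 108 109 109 109 108 108 108 108 108 108]
 [108 108 108 108 108 108 110 113 119 114 114 110 109 108 108 108 108]
 [108 108 108 108 109 112  11  16  18  18  18  11 111 108 108 108 108]
 [108 108 108 108 111  12  19  13 155 123  14  19  11 111 108 108 108]
 [108 108 108 108 118  18  16 113 109 109 112  14  18 116 109 108 108]
 [108 108 108 109 129  19  10 109 108 108 109 131  18 137 109 108 108]
 [108 108 108 109 126  19 178 110 108 108 109 132  18   0 110 108 108]
 [108 108 108 108 114  17  15 113 109 109 113  14  18 114 109 108 108]
 [108 108 108 108 110   1  19  13 116 127  15  18  13 111 108 108 108]
 [108 108 108 108 108 111 173  18  19  19  19  10 113 108 108 108 108]
 [108 108 108 108 108 108 109 114 129 147 121 111 109 108 108 108 108]
 [108 108 108 108 108 108 108 108 109 109 109 108 108 108 108 108 108]]

[... 409 characters left out ...]
110 110 113 117 159  12  11 145 115 113 111 109 110 109 109]
 [109 109 111 114   3  16  17  18  17  17  16  11 118 111 110 110 109]
 [110 110 116  12  17  17  17  17  16  18  18  17  13 115 110 109 109]
 [109 111 132  16  18  17  17  18  16  17  17  17  15 146 111 109 109]
 [109 111 136  16  18  17  16  17  17  17  17  18  16 149 111 109 109]
 [109 111 129  17  17  18  17  17  17  16  18  17  16 137 111 109 109]
 [110 110 120  16  18  17  17  18  18  17  18  18  16 123 110 109 109]
 [109 110 115  14  16  17  17  18  17  18  18  17  14 117 110 109 109]
 [109 110 115  13  17  17  18  17  17  17  17  16  13 117 110 109 109]
 [109 110 114  13  17  17  16  17  17  18  16  17  12 117 110 109 109]]
```

The hue values show the ring standing in the tray exactly where I released it, and the wooden handle in place on the bench. The earlier mask only missed them because its saturation threshold was too high.

```bash
python3 -c "
from plant import *
print(state()['t']);print(close_job())"
```

```text
40.175
the job is handed in; nothing more can be done
None
```

I handed the job in at t = 40.2 s of the 72 s allowed. I opened the door by its handle and drew the brass bushing out in the hook's pocket to about 100 mm in front of the hood. I laid the hook back where it started, stood the bushing in the empty half of the tray and slid the door shut.

**Last checks:**
- **Bushing:** an upright brass ring shows in the tray where I released it, in both the top and scene views. The last wrist picture showed the same.
- **Hook:** the wooden handle shows on the bench at its first place in both views. The hook tip area looks almost unchanged from the start picture.
- **Door:** the hand travelled 190.1 mm between the two end stops, with the force rising at each, so the door should be fully shut.
- **Bolt, grey bushing and tin:** the areas around the grey bushing and the bolt look unchanged from the start. The tin area changed a little (mean 6.7 grey levels, single pixels up to 71). The parked arm's shadow may explain that, but I did not confirm it.

**What failed or disagreed:**
- **Door position by camera:** a rough top-view reading (about 4 mm per pixel) put the handle about 15 mm short of the position measured at the gripper. The same view read about 7 mm short with the door open. I trusted the end-stop measurement.
- **First colour check:** its colour limits were too strict and it missed the bushing and most of the handle. A direct look at the pixel values found both.
- **Last overview picture:** the 12-picture limit was reached, so I could not view it and the final checks are numerical only.

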